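# Snap-close a sample box with bench pliers and set it on the scale

## Task

Stand the open sample box (the one whose red lid sticks out, not the shut one beside it) upright in the nest of the lid-closing pliers with its lid facing either jaw, and squeeze the two blue handles together, gently, until the resistance peaks and gives as the lid snaps fully shut. Let the handles spring open again, then lift the shut box out and stand it upright in the middle of the scale's pan and leave it there. Squeeze no harder than needed or the box cracks, close the lid only with the pliers, and leave everything else where it is.

Things in the scene. Friction and masses are not known exactly. Their poses are not given: they have to be found in the camera images.
- pot: the open sample box: white rigid plastic body 26 (its x) x 26 (its y) x 38 mm high, about 90 g with its lid. Origin: centre of the underside of the white body. On its +y side a red lid, 6 mm thick and as wide and high as the body, stands off 6 mm on a grey neck, so the whole box reaches from y = -13 to y = +25 mm (to +19 mm once shut: 38 mm long open, 32 mm shut). Lift it by the two white faces that look along its x (26 mm apart)
- lid: the red lid of the open box, 26 x 6 x 37 mm, sliding on its neck along the box's y. Origin: middle of its thickness, at the foot of the box: 22 mm from the box's origin when open, 16 mm when fully snapped shut (6 mm of travel). Pushing resists more and more, most (about 17 N on the lid) after about 2 mm, gives way at 4 to 5 mm and then snaps shut by itself and stays shut
- spare: a shut sample box of the same make beside the open one on the grey board (white body 26 x 26 x 38 mm, red lid tight against its +y side, 32 mm long in all). Origin: centre of the underside of the body. Leave it alone
- tray: flat grey board 140 x 210 x 6 mm, fixed, on which the two sample boxes stand at the start. Origin: centre of its underside
- press: lid-closing pliers lying level on a fixed grey bench stand. Origin: on the table under the middle of the nest. Its x points from the nest to the two upright pivots (80 mm away, 24 mm apart); the handles run from the pivots past both sides of the nest towards -x and close along its y. Highest part: the bridge over the pivots, 58 mm above the table; the grey base plate under the nest is 10 mm thick, reaches from x = -40 to +110 mm and is 100 mm wide
- nest (a point): middle of the nest floor, 20 mm above the table, axes as the press: a flat floor 62 mm long along y with a 4 mm high outward-leaning lip on either side (33 mm apart along x) for the 26 mm wide box, lid towards +y or -y; put the middle of the whole 38 mm box (not of its white body) near the nest's middle. Jaw pads on both sides: 22 to 28 mm (+y side, adjustable) and 25 mm (-y side) from the middle when open, 32 to 52 mm above the table
- grips (a point): midway between the two blue handle grips, 75 mm from the nest's middle towards -x of the press, 42 mm above the table, axes as the press: here the fingers go down outside both grips and close along y. The blue grips are 12 mm round bars, run 50 mm along x (23 mm to the nest's side of this point, 27 mm to the other), and measure 68 mm over their outsides when open, roughly 30 to 43 mm when the box is shut
- handle_left (a joint): closing angle of the handle on the +y side of the press: 0 = sprung open, at most 0.15 rad. Its jaw pad sits on a brass screw and stands out anything from 3 mm less to 3 mm more than the other pad, so the angle at which the lid snaps differs each time. A weak spring returns it (0.7 N at the grip when open, 2 N when shut)
- handle_right (a joint): closing angle of the handle on the -y side of the press: 0 = sprung open, at most 0.15 rad. Same spring, fixed pad. A grip moves about 1.9 times as far as its jaw, and the peak of the lid's resistance is felt as about 11 N on each grip; more than 25 N on the box (about 15 N on each grip) cracks it
- scale: white bench scale, 190 x 170 mm, fixed, with a steel pan. Origin: centre of its underside; its display is on its -x side
- pan (a point): middle of the top of the steel pan, 46 mm above the table; the pan is 125 (x) x 150 (y) mm
- tape: yellow tape roll, 100 mm across, 48 mm high; origin centre of underside
- bowl: steel bowl, 130 mm across, 55 mm high; origin centre of underside
- steel_cup: steel cup, 90 mm across, 85 mm high; origin centre of underside
- jar: white jar with blue cap, 68 mm across, 100 mm high; origin centre of underside
- scoop: steel spoon lying on the table near its edge
- brush: brush lying on the table near its edge
Not all that is in view belongs to the job. Of the things like the press, leave any that is purple or turquoise; of the rest the larger one is meant.

How it is judged (in metres and radians):
On the way, in this order (a step that is already met when the one before it is completed fails the run):
1. the open box stands upright in the nest between the jaws, let go (x of pot in the frame of nest between -0.008 and 0.008 m and y of pot in the frame of nest between -0.016 and 0.016 m and z of pot in the frame of nest between -0.004 and 0.005 m and angle between the y axis of pot and the y axis of press, either way round below 0.2 rad and y of lid in the frame of pot above 0.019 m and contact force between the fingers and pot below 0.1 N and angle between pot's own z axis and vertical below 0.1 rad), for 0.2 s.
2. the lid is snapped shut in the nest by the closed handles (x of pot in the frame of nest between -0.008 and 0.008 m and y of pot in the frame of nest between -0.016 and 0.016 m and z of pot in the frame of nest between -0.004 and 0.005 m and angle between the y axis of pot and the y axis of press, either way round below 0.2 rad and y of lid in the frame of pot below 0.0166 m and value of joint each of handle_left, handle_right above 0.04 rad), for 0.05 s.
3. the handles have sprung open with the shut box still in the nest (x of pot in the frame of nest between -0.008 and 0.008 m and y of pot in the frame of nest between -0.016 and 0.016 m and z of pot in the frame of nest between -0.004 and 0.005 m and angle between the y axis of pot and the y axis of press, either way round below 0.2 rad and y of lid in the frame of pot below 0.0166 m and value of joint each of handle_left, handle_right below 0.02 rad), for 0.1 s.
At the end, for the whole second after the job is handed in: The box, its lid snapped shut (within 0.6 mm of home), stands upright (within 6 degrees), released and at rest on the scale's pan, within 45 mm of the pan's middle; both handles are sprung open (within 0.02 rad) (horizontal distance between pot and pan below 0.045 m and z of pot in the frame of pan between -0.004 and 0.004 m and angle between pot's own z axis and vertical below 0.1 rad and contact force between pot and scale above 0.2 N and linear speed of pot below 0.02 m/s and y of lid in the frame of pot below 0.0166 m and value of joint each of handle_left, handle_right below 0.02 rad); the robot touches nothing.
It fails at once if the box is pressed with more than 25 N by a jaw (it cracks) (contact force between any of handle_left, handle_right and pot above 25 N).
It fails at once if a grip is pressed with more than 25 N (contact force between the fingers and handle_left above 25 N or contact force between the fingers and handle_right above 25 N).
It fails at once if the open lid is pushed shut with the fingers instead of the pliers (contact force between the fingers and lid above 3 N and y of lid in the frame of pot between 0.017 and 0.021 m).
It fails at once if another thing is shifted by more than 20 mm (distance of any of tape, bowl, steel_cup, jar, scoop, brush, spare from where it was at the start of the episode above 0.02 m).
It also fails if it takes over 72 s, if anything falls off the work surface, if the arm or the gripper's body presses on something with over 40 N, if the wrist force passes 120 N, or if a joint passes its speed limit or range.

## Robot

A 6-joint arm with a two-finger parallel gripper is mounted at the origin on the work surface. World frame = base frame: x ahead of the robot, y to its left, z up, the work surface at z = 0. Lengths are in m, angles in degrees, forces in N, time in s.
With the tool pointing down it reaches from about 0.4 to 0.825 m from the base axis. Payload 7 kg.
Tool frame: the origin (TCP) lies between the finger pads; the fingertips stand 19 mm ahead of it and the grasp point (between the pads) is the TCP (r.finger_overhang is the distance from the TCP to the fingertips, in m); z points along the fingers, y is the direction in which the jaws open and shut (so a half turn about z gives the same grasp; the last joint's range is limited). The gripper opens to 88 mm and grips with 3 to 60 N. Pads are 19 mm wide; open, the fingers measure 130 mm over their backs; the gripper's body (78 mm by 193 mm) begins 47 mm behind the grasp point.
Start: joints at [-51.159, 20.546, 0.682, 0, -70.136, -16.507], TCP at [0.256, -0.624, 0.246] pointing down, gripper open.
Joint ranges: [-176.03, 176.03], [-82.01, 121.73], [-58.28, 71.71], [-173.87, 95.51], [-174.79, -0.11], [-173.66, 173.66]. Speed limits (degrees/s): [136.94, 136.94, 172.46, 180, 180, 180].

## Interface

Orientations are given as [roll, pitch, yaw] about the fixed x, y, z axes, in that order (R = Rz(yaw) Ry(pitch) Rx(roll)).
In Python, from plant import r, optics gives the robot as it stands. The module is installed in compiled form; this text tells all that it offers.
- The arm moves only by the tool step_arm, never from a script. Its argument "increments" is a list of rows, each an object of numbers: "tx", "ty", "tz": the shift along the world's x, y, z in mm; "ax", "ay", "az": the turn, a rotation vector about the world's x, y, z in degrees; "claw": the gripper command: -1 is shut, 1 is fully open, values between are in proportion. In form: [{"tx": .., "ty": .., "tz": .., "ax": .., "ay": .., "az": .., "claw": ..}, ...]. A call has 1 to 12 rows; each row shifts and turns the commanded pose from where the row before left it; what a row does not reach is not made up. A row lasts 1/10 s, in which the tool goes at most 50 mm and 8.59 degrees, less where a joint would pass 70% of its speed; a pose out of reach is approached as far as the arm can. A call with a gripper value outside its range is refused whole. The fingers move at their own pace and stop on an object; "newtons" is the grip in N (left out, the last holds). Time passes only in rows, so rows that do not move let the fingers close. It gives the time, the measured TCP pose, the force and the opening at its end, in the units of the state.
- r.get_state(): the state, without advancing time (a new reading comes with each control period).
- optics.capture(name): name is "scene" or "top" or "wrist"; returns a dict with "image" (384x512x3 uint8, blue, green, red), "depth" (384x512 float32, m along the optical axis (not along the pixel's ray), 0 where there is no reading), "fx", "fy", "cx", "cy" (pixels), "R" (3x3) and "t" (3): a world point X has camera coordinates R X + t. Camera axes: x right, y down, z forward; pixel columns grow to the right and rows downward; lengths in m; the calibration is good to about 2 mm. The wrist camera is an equidistant fisheye: a pixel r from the principal point sees the ray r / f radians off the axis. A picture is of the moment at which its call begins.
- r.close_job(): hands the job in, once; it reports no verdict.
The state is a dict: "time_s": time; "joints": joint angles; "qd": joint speeds; "joint_torque": joint torques, N m; "tcp_pos": TCP position; "eef_rot": TCP orientation; "contact_force": force on the tool from outside, world axes, zero at the start; "moment": the same for the moment, N m; "gripper_width": finger opening in m.
Only numpy, scipy, OpenCV 4.12 (cv2) and the standard library are available. Lean on these libraries where they do the work, as an engineer would, in place of code of your own. Each camera call takes 0.05 s, during which the arm holds its last target. There are 200 camera calls.

## Working session

There is one attempt and no reset: what is moved stays moved. The work goes in short steps, Python scripts to look and compute and a tool call to move; the robot and the scene stay as the last step left them, time stands still between calls to the robot, and variables do not carry over. Pictures are saved under pics/ and viewed, about 8 in all and at most 12, crops included, and the job is handed in when it is done.

Besides the shell and the picture viewer there is one more tool, called after "Emit:" by a JSON object that holds its "name" and its "arguments", one argument or row to a line. step_arm: Moves the arm, as the interface text tells. Its arguments: {"type":"object","properties":{"increments":{"type":"array","items":{"type":"object","properties":{"tx":{"type":"number"},"ty":{"type":"number"},"tz":{"type":"number"},"ax":{"type":"number"},"ay":{"type":"number"},"az":{"type":"number"},"claw":{"type":"number"}}}},"newtons":{"type":"number"}},"required":["increments"]}

```bash
mkdir -p pics; cat > h.py <<'E'
import numpy as np, cv2, pickle
from plant import r, optics
def cap(n,save=None):
    c=optics.capture(n); pickle.dump(c,open(f'{n}.pkl','wb'))
    if save: cv2.imwrite(f'pics/{save}.png',c['image'])
    return c
def load(n): return pickle.load(open(f'{n}.pkl','rb'))
def ray(c,u,v,fish=False):
    x=(u-c['cx'])/c['fx']; y=(v-c['cy'])/c['fy']
    if fish:
        th=np.hypot(x,y); d=np.array([x/th*np.sin(th),y/th*np.sin(th),np.cos(th)]) if th>1e-9 else np.array([0,0,1.])
    else: d=np.array([x,y,1.])
    R=np.array(c['R']); return -R.T@np.array(c['t']), R.T@d
def onplane(c,u,v,z,fish=False):
    o,d=ray(c,u,v,fish); return o+d*(z-o[2])/d[2]
def cloud(c):
    h,w=c['depth'].shape; u,v=np.meshgrid(np.arange(w),np.arange(h)); z=c['depth']
    P=np.stack([(u-c['cx'])/c['fx']*z,(v-c['cy'])/c['fy']*z,z],-1)
    return (P-np.array(c['t']))@np.array(c['R'])
E
python3 - <<'E'
from h import *
a=cap('scene');b=cap('top','top0')
cv2.imwrite('pics/top0.png',cv2.resize(b['image'],(800,600)))
cv2.imwrite('pics/scene0.png',cv2.resize(a['image'],(800,600)))
for c in (a,b): print(c['fx'],c['cx'],c['cy'],-np.array(c['R']).T@c['t'])
print(r.get_state())
E
```

```text
364.8127640281131 254.02716870680203 191.75517943991832 [ 1.504198  -0.3980575  0.9934133]
424.5324158572366 258.76187939344743 193.86042293910737 [0.2166593 0.0243309 1.6192396]
{'time_s': 0.1, 'joints': array([-5.11595192e+01,  2.05869376e+01,  6.37726296e-01, -1.72524165e-02,
       -7.01346444e+01, -1.65062764e+01]), 'qd': array([ 0.0069877 , -0.14410383,  0.23418662, -0.0529265 , -0.05587039,
        0.01737912]), 'joint_torque': array([-1.55629525e-03, -5.84161663e+01,  2.93749702e+01,  7.01544374e+00,
        1.01259223e-02, -6.89319177e-05]), 'tcp_pos': array([ 0.25631562, -0.62399524,  0.24471246]), 'eef_rot': array([ 1.79914992e+02, -8.27648515e-03, -1.57671664e+02]), 'contact_force': array([-0.35313122, -0.26589799, -0.30028397]), 'moment': array([ 0.0369299 , -0.04966509,  0.00272065]), 'gripper_width': 0.08790183348808145}
```

View pics/top0.png

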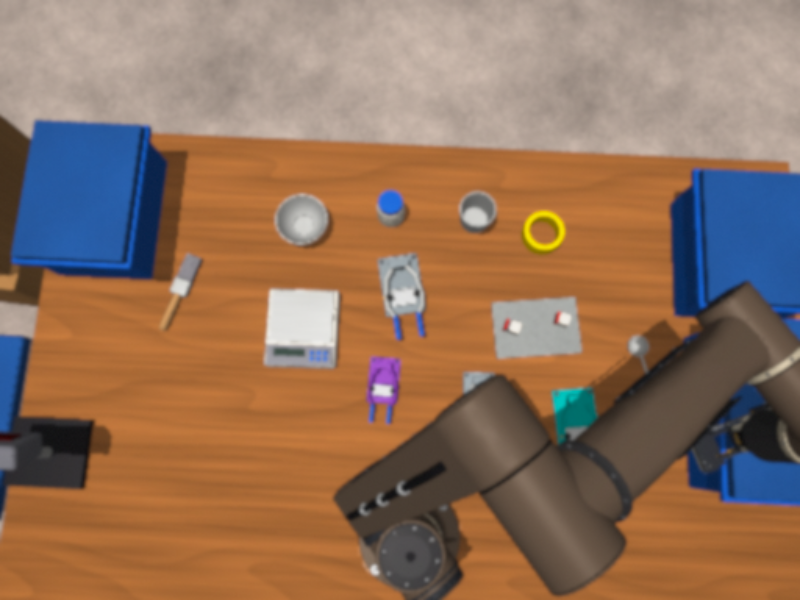

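View pics/scene0.png

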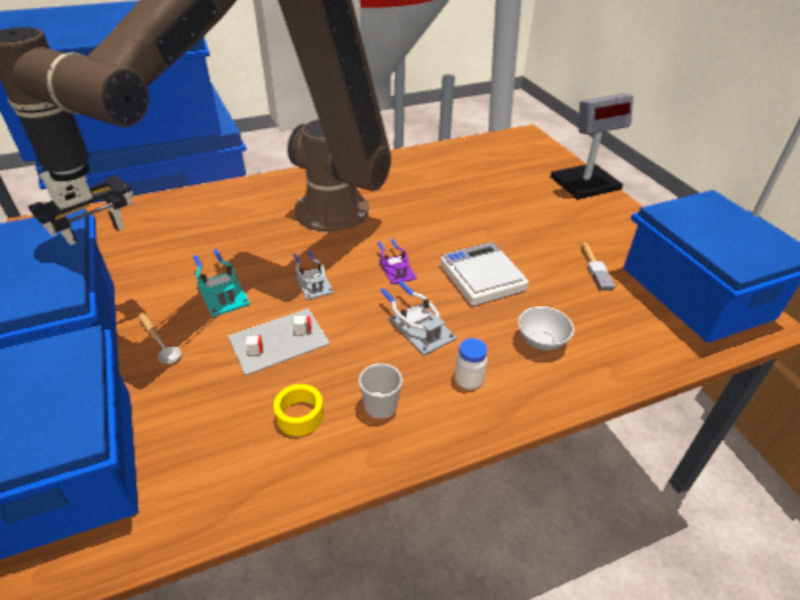

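Presses in the top picture: grey large (402,290), grey small (480,385), purple (383,385), turquoise (575,415). I choose the large grey one. Boxes: (513,326) and (564,319); a close crop should show which lid stands off.

```bash
python3 - <<'E'
from h import *
b=load('top');a=load('scene')
s=512/800
for n,u,v,z in [('pressnest',402,297,.03),('grips',410,327,.042),('boxA',513,326,.04),('boxB',564,319,.04),('pan',302,322,.046),('small',480,385,.03)]:
    print(n,onplane(b,u*s,v*s,z).round(3))
up=lambda im,x0,y0,w,h,k: cv2.resize(im[y0:y0+h,x0:x0+w],None,fx=k,fy=k,interpolation=cv2.INTER_CUBIC)
c1=up(b['image'],230,155,150,75,5.3)
c2=up(a['image'],140,180,160,60,5)
w=795
c1=c1[:,:w];c2=cv2.resize(c2,(c1.shape[1],290))
cv2.imwrite('pics/crop.png',cv2.resize(np.vstack([cv2.resize(c1,(c1.shape[1],300)) if 0 else c1[:300],c2]),(c1.shape[1],590)))
E
```

```text
pressnest [0.56  0.041 0.03 ]
grips [0.484 0.018 0.042]
boxA [ 0.499 -0.23   0.04 ]
boxB [ 0.522 -0.354  0.04 ]
pan [0.483 0.278 0.046]
small [ 0.354 -0.155  0.03 ]
```

View pics/crop.png

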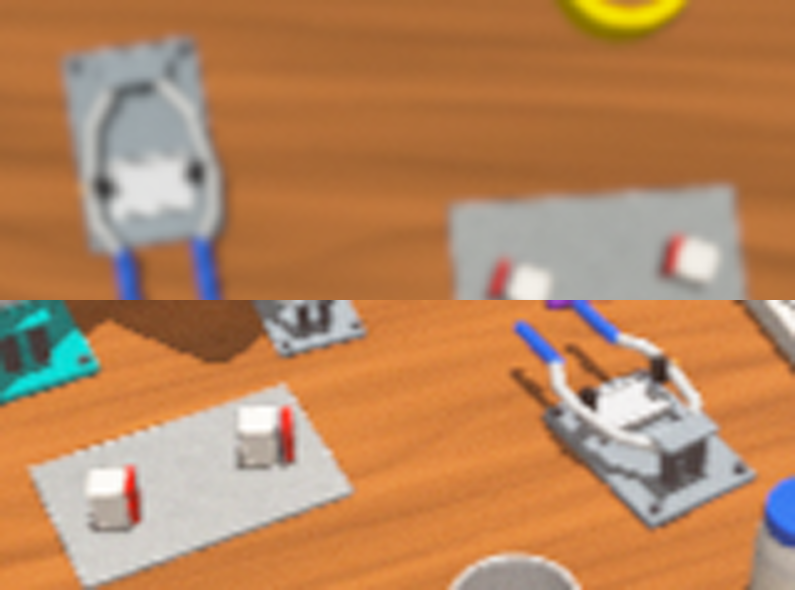

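The crop shows box A, the left one (top picture 513,326), with a gap between white body and red lid. Box B is tight. I'll fly above box A and check with the wrist camera.

Emit:
{"name": "step_arm", "arguments": {
  "increments": [
    {"tx": 23, "ty": 39},
    {"tx": 24, "ty": 39},
    {"tx": 24, "ty": 39},
    {"tx": 24, "ty": 39},
    {"tx": 24, "ty": 39},
    {"tx": 24, "ty": 39},
    {"tx": 24, "ty": 39},
    {"tx": 24, "ty": 39},
    {"tx": 24, "ty": 39},
    {"tx": 24, "ty": 39},
    {},
    {}
  ]
}}

```text
$.increments[0]: bad value
```

```bash
python3 - <<'E'
from h import *
c=cap('wrist','w1')
s=r.get_state(); print(s['tcp_pos'],s['eef_rot'],s['joints'],s['time_s'])
print(c['fx'],c['cx'],c['cy'],c['R'],-np.array(c['R']).T@c['t'])
E
```

```text
[ 0.25634352 -0.62407017  0.24487087] [ 1.79930028e+02 -8.28782466e-03 -1.57670852e+02] [-5.11593781e+01  2.05804498e+01  6.47048528e-01 -1.26959894e-02
 -7.01360415e+01 -1.65071581e+01] 0.15
297.3186396354542 254.7368494625671 191.35729255686053 [[-3.81047926e-01  9.24555085e-01  6.10760822e-04]
 [ 8.91664113e-01  3.67317382e-01  2.64599793e-01]
 [ 2.44412741e-01  1.01369796e-01 -9.64358116e-01]] [ 0.18918177 -0.65142334  0.38373013]
```

View pics/w1.png

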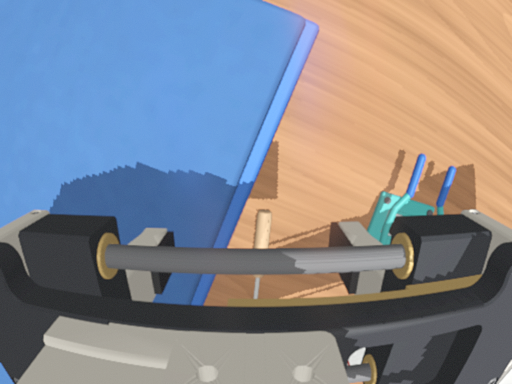

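Emit:
{"name": "step_arm", "arguments": {
  "increments": [
    {"tx": 23, "ty": 39, "tz": 0, "ax": 0, "ay": 0, "az": 0, "claw": 1},
    {"tx": 23, "ty": 39, "tz": 0, "ax": 0, "ay": 0, "az": 0, "claw": 1},
    {"tx": 23, "ty": 39, "tz": 0, "ax": 0, "ay": 0, "az": 0, "claw": 1},
    {"tx": 23, "ty": 39, "tz": 0, "ax": 0, "ay": 0, "az": 0, "claw": 1},
    {"tx": 23, "ty": 39, "tz": 0, "ax": 0, "ay": 0, "az": 0, "claw": 1},
    {"tx": 23, "ty": 39, "tz": 0, "ax": 0, "ay": 0, "az": 0, "claw": 1},
    {"tx": 23, "ty": 39, "tz": 0, "ax": 0, "ay": 0, "az": 0, "claw": 1},
    {"tx": 23, "ty": 39, "tz": 0, "ax": 0, "ay": 0, "az": 0, "claw": 1},
    {"tx": 23, "ty": 39, "tz": 0, "ax": 0, "ay": 0, "az": 0, "claw": 1},
    {"tx": 23, "ty": 39, "tz": 0, "ax": 0, "ay": 0, "az": 0, "claw": 1},
    {"tx": 0, "ty": 0, "tz": 0, "ax": 0, "ay": 0, "az": 0, "claw": 1},
    {"tx": 0, "ty": 0, "tz": 0, "ax": 0, "ay": 0, "az": 0, "claw": 1}
  ]
}}

```text
time_s: 1.35
tcp_pos: [0.4868, -0.2333, 0.2454]
eef_rot: [180.0, -0.0, -157.5]
contact_force: [-0.8, -0.7, -0.6]
gripper_width: 0.0877
```

```bash
python3 - <<'E'
from h import *
c=cap('wrist','w2')
s=r.get_state(); print(s['tcp_pos'],s['eef_rot'],s['joints'],s['time_s'])
E
```

```text
[ 0.48638121 -0.23404576  0.2453593 ] [ 1.79982521e+02 -2.52189676e-02 -1.57603877e+02] [-4.88525131e+00  7.83693946e+00 -1.64074124e+01 -4.35842927e-03
 -6.57860735e+01 -6.27168410e+01] 1.4
```

View pics/w2.png

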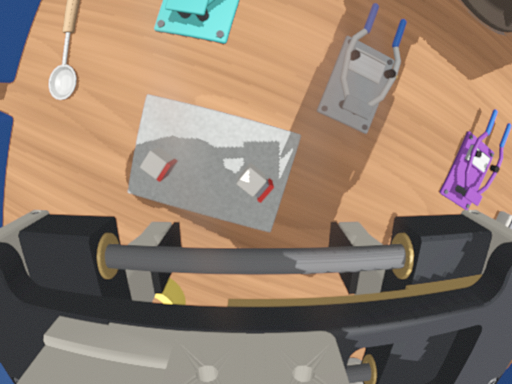

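The wrist view shows box A at about (258,186), with its lid standing off at (266,190): this is the open box. Box B at (158,165) is shut. Now I'll measure by depth.

```bash
cat >> h.py <<'E'
def fcloud(c):
    h,w=c['depth'].shape; u,v=np.meshgrid(np.arange(w),np.arange(h)); z=c['depth']
    x=(u-c['cx'])/c['fx']; y=(v-c['cy'])/c['fy']; th=np.maximum(np.hypot(x,y),1e-9); k=np.tan(th)/th
    P=np.stack([x*k*z,y*k*z,z],-1)
    return (P-np.array(c['t']))@np.array(c['R'])
E
python3 - <<'E'
from h import *
c=load('wrist');P=fcloud(c);im=c['image'].astype(int)
near=(np.hypot(P[...,0]-.499,P[...,1]+.23)<.05)
print('tray z',np.median(P[near][:,2]))
hi=near&(P[...,2]>.036)&(P[...,2]<.055)
red=(im[...,2]>im[...,1]+50)&(im[...,2]>im[...,0]+50)
for n,m in (('white',hi&~red),('red',hi&red)):
    q=P[m]; rc=cv2.minAreaRect((q[:,:2]*1000).astype(np.float32)); print(n,m.sum(),np.median(q[:,2]),q.mean(0),rc)
# rays: red mask on plane z .043
m=red.copy(); m[:140]=0;m[225:]=0;m[:,:225]=0;m[:,300:]=0
vs,us=np.nonzero(m); q=np.array([onplane(c,u,v,.043,True) for u,v in zip(us,vs)]); print('redray',cv2.minAreaRect((q[:,:2]*1000).astype(np.float32)))
# top camera
b=cap('top');T=cloud(b);bi=b['image'].astype(int)
blue=(bi[...,0]>bi[...,2]+60)&(bi[...,0]>bi[...,1]+50)
g=blue&(abs(T[...,0]-.484)<.07)&(abs(T[...,1]-.018)<.07)
n,l,st,ce=cv2.connectedComponentsWithStats(g.astype(np.uint8))
for i in range(1,n):
    if st[i,4]>8:
        q=T[l==i]; vs,us=np.nonzero(l==i); pr=np.array([onplane(b,u,v,.046)for u,v in zip(us,vs)]); print('grip',st[i,4],np.median(q[:,2]),pr.mean(0),cv2.minAreaRect((pr[:,:2]*1000).astype(np.float32)))
# base plate (z~.01)
reg=(abs(T[...,0]-.58)<.11)&(abs(T[...,1]-.04)<.08)
m=reg&(T[...,2]>.006)&(T[...,2]<.075); q=T[m]; q=q[q[:,0]>.50]
print('press',cv2.minAreaRect((q[:,:2]*1000).astype(np.float32)),np.percentile(q[:,2],99))
m=(abs(T[...,0]-.483)<.12)&(abs(T[...,1]-.278)<.12)&(T[...,2]>.038)&(T[...,2]<.06)
q=T[m];print('pan',np.median(q[:,2]),cv2.minAreaRect((q[:,:2]*1000).astype(np.float32)))
k=2
im2=cv2.resize(b['image'][155:225,165:295],None,fx=6,fy=6,interpolation=cv2.INTER_CUBIC);cv2.imwrite('pics/press.png',im2)
E
```

```text
tray z 0.32856039163649153
white 583 0.0436000280476666 [ 0.49757839 -0.23147392  0.04309839] ((499.4863586425781, -227.91574096679688), (38.13584899902344, 26.31519889831543), 72.97549438476562)
red 113 0.043624604275467174 [ 0.50303666 -0.21270939  0.04350924] ((503.64349365234375, -212.80059814453125), (5.8409576416015625, 25.58469009399414), 72.68560028076172)
redray ((500.88116455078125, -212.39981079101562), (10.472058296203613, 30.554096221923828), 84.85409545898438)
grip 39 0.04501735050572222 [0.48318806 0.05034236 0.046     ] ((483.15338134765625, 50.1871223449707), (53.83623123168945, 9.88512134552002), 12.197793960571289)
press ((592.0729370117188, 59.27907943725586), (186.19776916503906, 116.41651153564453), 3.087799310684204) 0.06078607933192817
pan 0.043728730142411805 ((473.4078369140625, 282.75921630859375), (183.08724975585938, 158.56600952148438), 0.8819249272346497)
```

Emit:
{"name": "step_arm", "arguments": {
  "increments": [
    {"tx": 5, "ty": 0, "tz": -20, "ax": 0, "ay": 0, "az": 7.2, "claw": 1},
    {"tx": 6, "ty": 0, "tz": -20, "ax": 0, "ay": 0, "az": 7.2, "claw": 1},
    {"tx": 0, "ty": 0, "tz": -25, "ax": 0, "ay": 0, "az": 7.2, "claw": 1},
    {"tx": 0, "ty": 0, "tz": -25, "ax": 0, "ay": 0, "az": 7.2, "claw": 1},
    {"tx": 0, "ty": 0, "tz": -25, "ax": 0, "ay": 0, "az": 7.2, "claw": 1},
    {"tx": 0, "ty": 0, "tz": -15, "ax": 0, "ay": 0, "az": 7.2, "claw": 1},
    {"tx": 0, "ty": 0, "tz": 0, "ax": 0, "ay": 0, "az": 7.4, "claw": 1},
    {"tx": 0, "ty": 0, "tz": -28, "ax": 0, "ay": 0, "az": 0, "claw": 1},
    {"tx": 0, "ty": 0, "tz": -30, "ax": 0, "ay": 0, "az": 0, "claw": 1},
    {"tx": 0, "ty": 0, "tz": -25, "ax": 0, "ay": 0, "az": 0, "claw": 1},
    {"tx": 0, "ty": 0, "tz": 0, "ax": 0, "ay": 0, "az": 0, "claw": 1}
  ],
  "newtons": 10
}}

```text
time_s: 2.55
tcp_pos: [0.4943, -0.2353, 0.0295]
eef_rot: [179.6, -0.1, -107.2]
contact_force: [-0.6, 1.0, -0.2]
gripper_width: 0.0874
```

```bash
python3 - <<'E'
from h import *
c=cap('wrist','w3')
s=r.get_state(); print(s['tcp_pos'],s['eef_rot'],s['joints'],s['time_s'],s['contact_force'])
P=fcloud(c);im=c['image'].astype(int)
red=(im[...,2]>im[...,1]+50)&(im[...,2]>im[...,0]+50)
t=s['tcp_pos']; near=(np.hypot(P[...,0]-t[0],P[...,1]-t[1])<.045)
hi=near&(P[...,2]>.038)&(P[...,2]<.05)
for n,m in (('white',hi&~red),('red',hi&red)):
    q=P[m]; print(n,m.sum(), len(q) and (q.mean(0),cv2.minAreaRect((q[:,:2]*1000).astype(np.float32))))
E
```

```text
[ 0.49574159 -0.23536773  0.03138536] [ 1.79787847e+02 -4.81404022e-02 -1.07174058e+02] [-4.93897803e+00  2.23940843e+01 -2.94640058e+01  3.36209657e-03
 -3.83594467e+01 -1.22378096e+01] 2.6 [ 0.92377591 -0.49231787  0.11644777]
white 1536 (array([ 0.50109166, -0.22994007,  0.04280786]), ((512.3251342773438, -234.8180389404297), (33.656986236572266, 55.74214172363281), 73.3160629272461))
red 44 (array([ 0.50959411, -0.2168905 ,  0.0409916 ]), ((503.1882629394531, -215.331298828125), (2.2656359672546387, 24.743017196655273), 76.04337310791016))
```

View pics/w3.png

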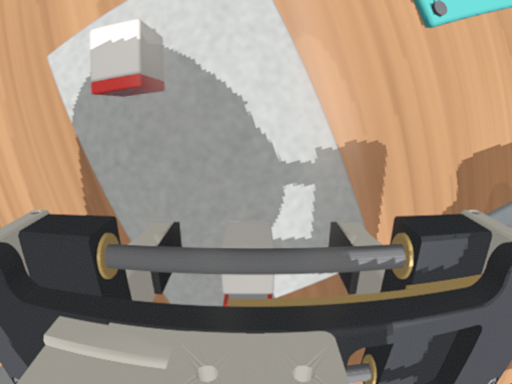

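Box A is centred between the fingers at (249,270) with its faces square to the pads. I close and lift.

Emit:
{"name": "step_arm", "arguments": {
  "increments": [
    {"tx": 1, "ty": 1, "tz": 0, "ax": 0, "ay": 0, "az": 0, "claw": -1},
    {"tx": 0, "ty": 0, "tz": 0, "ax": 0, "ay": 0, "az": 0, "claw": -1},
    {"tx": 0, "ty": 0, "tz": 0, "ax": 0, "ay": 0, "az": 0, "claw": -1},
    {"tx": 0, "ty": 0, "tz": 0, "ax": 0, "ay": 0, "az": 0, "claw": -1},
    {"tx": 0, "ty": 0, "tz": 0, "ax": 0, "ay": 0, "az": 0, "claw": -1},
    {"tx": 0, "ty": 0, "tz": 0, "ax": 0, "ay": 0, "az": 0, "claw": -1}
  ],
  "newtons": 10
}}

```text
time_s: 3.2
tcp_pos: [0.4986, -0.2333, 0.0328]
eef_rot: [-180.0, 0.0, -107.1]
contact_force: [0.9, -0.3, -0.5]
gripper_width: 0.045
```

Emit:
{"name": "step_arm", "arguments": {
  "increments": [
    {"tx": 0, "ty": 0, "tz": 0, "ax": 0, "ay": 0, "az": 0, "claw": -1},
    {"tx": 0, "ty": 0, "tz": 0, "ax": 0, "ay": 0, "az": 0, "claw": -1},
    {"tx": 0, "ty": 0, "tz": 0, "ax": 0, "ay": 0, "az": 0, "claw": -1},
    {"tx": 0, "ty": 0, "tz": 0, "ax": 0, "ay": 0, "az": 0, "claw": -1},
    {"tx": 0, "ty": 0, "tz": 0, "ax": 0, "ay": 0, "az": 0, "claw": -1},
    {"tx": 0, "ty": 0, "tz": 10, "ax": 0, "ay": 0, "az": 0, "claw": -1},
    {"tx": 0, "ty": 0, "tz": 30, "ax": 0, "ay": 0, "az": 0, "claw": -1},
    {"tx": 0, "ty": 0, "tz": 40, "ax": 0, "ay": 0, "az": 0, "claw": -1},
    {"tx": 0, "ty": 0, "tz": 40, "ax": 0, "ay": 0, "az": 0, "claw": -1},
    {"tx": 0, "ty": 20, "tz": 40, "ax": 0, "ay": 0, "az": 0, "claw": -1},
    {"tx": 0, "ty": 20, "tz": 40, "ax": 0, "ay": 0, "az": 0, "claw": -1},
    {"tx": 4, "ty": 40, "tz": 0, "ax": 0, "ay": 0, "az": 6.4, "claw": -1}
  ]
}}

```text
time_s: 4.4
tcp_pos: [0.5048, -0.1542, 0.2393]
eef_rot: [-179.4, 0.0, -100.7]
contact_force: [2.1, 0.4, -1.8]
gripper_width: 0.0261
```

Emit:
{"name": "step_arm", "arguments": {
  "increments": [
    {"tx": 5, "ty": 40, "tz": 0, "ax": 0, "ay": 0, "az": 6.4, "claw": -1},
    {"tx": 5, "ty": 40, "tz": 0, "ax": 0, "ay": 0, "az": 6.4, "claw": -1},
    {"tx": 5, "ty": 40, "tz": 0, "ax": 0, "ay": 0, "az": 6.4, "claw": -1},
    {"tx": 5, "ty": 40, "tz": 0, "ax": 0, "ay": 0, "az": 6.4, "claw": -1},
    {"tx": 5, "ty": 40, "tz": 0, "ax": 0, "ay": 0, "az": 0, "claw": -1},
    {"tx": 5, "ty": 40, "tz": 0, "ax": 0, "ay": 0, "az": 0, "claw": -1},
    {"tx": 5, "ty": 40, "tz": 0, "ax": 0, "ay": 0, "az": 0, "claw": -1},
    {"tx": 5, "ty": 30, "tz": 0, "ax": 0, "ay": 0, "az": 0, "claw": -1},
    {"tx": 0, "ty": 0, "tz": 0, "ax": 0, "ay": 0, "az": 0, "claw": -1},
    {"tx": 0, "ty": 0, "tz": 0, "ax": 0, "ay": 0, "az": 0, "claw": -1}
  ]
}}

```text
time_s: 5.4
tcp_pos: [0.5421, 0.1572, 0.2327]
eef_rot: [180.0, -0.0, -75.0]
contact_force: [-0.5, -0.4, -1.5]
gripper_width: 0.026
```

```bash
python3 - <<'E'
from h import *
c=cap('wrist','w4')
s=r.get_state(); print(s['tcp_pos'],s['eef_rot'],s['joints'],s['time_s'],s['gripper_width'])
E
```

```text
[0.54208274 0.15644527 0.23275334] [ 1.79976515e+02 -4.84834476e-03 -7.50432263e+01] [ 3.59691395e+01  1.06949217e+01 -1.46077173e+01 -4.30762195e-03
 -6.47210230e+01 -2.10105265e+01] 5.45 0.025799540619135943
```

View pics/w4.png

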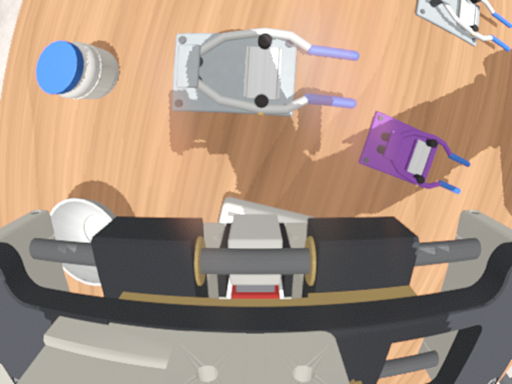

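The wrist view shows the box held, and the press plate at (175..298, 33..113). The nest is at (262,70), the pads at (265,40) and (262,100), and the grips at (335,53) and (330,100).

```bash
python3 - <<'E'
from h import *
c=load('wrist');P=fcloud(c);im=c['image'].astype(int)
u,v=np.meshgrid(np.arange(512),np.arange(384))
win=(u>160)&(u<365)&(v>20)&(v<125)
blue=win&(im[...,0]>im[...,2]+35)&(u>290)
n,l,st,ce=cv2.connectedComponentsWithStats(blue.astype(np.uint8))
for i in range(1,n):
    if st[i,4]>60:
        q=P[l==i]; zz=np.percentile(q[:,2],[50,95]); q=q[(q[:,2]>.03)&(q[:,2]<.06)]
        print('grip',st[i],len(q),zz,cv2.minAreaRect((q[:,:2]*1000).astype(np.float32)))
# table z offset
print('zs',np.percentile(P[win][:,2],[5,25,50,75,95]))
m=win&(P[...,2]>.006)&(P[...,2]<.015)
m=cv2.morphologyEx(m.astype(np.uint8),cv2.MORPH_OPEN,np.ones((3,3)))>0
q=P[m];print('plate',m.sum(),cv2.minAreaRect((q[:,:2]*1000).astype(np.float32)),np.median(q[:,2]))
dark=win&(im.max(-1)<60)&(P[...,2]>.04)
n,l,st,ce=cv2.connectedComponentsWithStats(dark.astype(np.uint8))
for i in range(1,n):
    if st[i,4]>15: print('pad',st[i],P[l==i].mean(0))
m=win&(P[...,2]>.017)&(P[...,2]<.0265)&(abs(u-262)<30)&(v>40)&(v<100)
q=P[m];print('nest',len(q),cv2.minAreaRect((q[:,:2]*1000).astype(np.float32)),np.median(q[:,2]))
# held box
t=r.get_state()['tcp_pos'];near=np.hypot(P[...,0]-t[0],P[...,1]-t[1])<.035
red=(im[...,2]>im[...,1]+50)&(im[...,2]>im[...,0]+50)
hi=near&red;q=P[hi];print('red',len(q),q.mean(0),cv2.minAreaRect((q[:,:2]*1000).astype(np.float32)),np.percentile(q[:,2],[5,95]))
E
```

```text
grip [308  46  51  14 400] 398 [0.04711076 0.04872144] ((493.2532043457031, -2.5322628021240234), (57.6397819519043, 9.749940872192383), 11.889405250549316)
grip [332  97  24  11 199] 198 [0.04729237 0.04873279] ((467.8578186035156, 49.03150939941406), (27.94676399230957, 9.864274024963379), 11.439465522766113)
zs [-1.11017616e-03 -6.09084297e-05  8.95301011e-03  2.01986959e-02
  5.31413618e-02]
plate 4948 ((597.4376831054688, 47.766151428222656), (150.53973388671875, 100.23375701904297), 11.576375007629395) 0.009889591367703846
pad [259  36  11  13  54] [0.57108504 0.01262136 0.05032986]
pad [256  95  11  12 101] [0.55591675 0.07475474 0.05194666]
nest 1804 ((562.8851318359375, 40.04527282714844), (42.78547286987305, 62.457969665527344), 12.164669036865234) 0.020142109536989947
red 397 [0.53589857 0.1760181  0.2374186 ] ((545.47705078125, 177.3521728515625), (12.595378875732422, 44.920677185058594), 87.8955307006836) [0.23590081 0.24444145]
```

Emit:
{"name": "step_arm", "arguments": {
  "increments": [
    {"tx": 5, "ty": -30, "tz": -10, "ax": 0, "ay": 0, "az": -1.6, "claw": -1},
    {"tx": 5, "ty": -30, "tz": -20, "ax": 0, "ay": 0, "az": -1.6, "claw": -1},
    {"tx": 6, "ty": -30, "tz": -20, "ax": 0, "ay": 0, "az": 0, "claw": -1},
    {"tx": 6, "ty": -31.5, "tz": -20, "ax": 0, "ay": 0, "az": 0, "claw": -1},
    {"tx": 0, "ty": 0, "tz": -30, "ax": 0, "ay": 0, "az": 0, "claw": -1},
    {"tx": 0, "ty": 0, "tz": -20, "ax": 0, "ay": 0, "az": 0, "claw": -1},
    {"tx": 0, "ty": 0, "tz": 0, "ax": 0, "ay": 0, "az": 0, "claw": -1},
    {"tx": 0, "ty": 0, "tz": 0, "ax": 0, "ay": 0, "az": 0, "claw": -1},
    {"tx": 0, "ty": 0, "tz": 0, "ax": 0, "ay": 0, "az": 0, "claw": -1}
  ]
}}

```text
time_s: 6.35
tcp_pos: [0.5653, 0.0352, 0.1142]
eef_rot: [-179.9, 0.0, -78.3]
contact_force: [0.7, 0.3, 0.1]
gripper_width: 0.0259
```

```bash
python3 - <<'E'
from h import *
s=r.get_state(); print(s['tcp_pos'],s['eef_rot'],s['contact_force'])
for n,R in (('top',cloud),('scene',cloud)):
    c=cap(n,n+'5');P=R(c);im=c['image'].astype(int)
    red=(im[...,2]>im[...,1]+60)&(im[...,2]>im[...,0]+60)&(abs(P[...,0]-.56)<.05)&(abs(P[...,1]-.05)<.05)&(P[...,2]>.05)
    q=P[red]; print(n,len(q),q.mean(0) if len(q) else 0, q.max(0) if len(q) else 0, q.min(0) if len(q) else 0)
c=load('scene');cv2.imwrite('pics/s5.png',cv2.resize(c['image'][150:250,200:340],None,fx=5,fy=5,interpolation=cv2.INTER_CUBIC))
E
```

```text
[0.56530416 0.03517221 0.11416939] [-1.79870522e+02  4.17618133e-03 -7.82606503e+01] [0.65418536 0.26270886 0.07885544]
top 0 0 0 0
scene 30 [0.59163333 0.07369064 0.35555506] [0.60567055 0.08857787 0.44415939] [0.56693185 0.05856906 0.21293537]
```

View pics/s5.png

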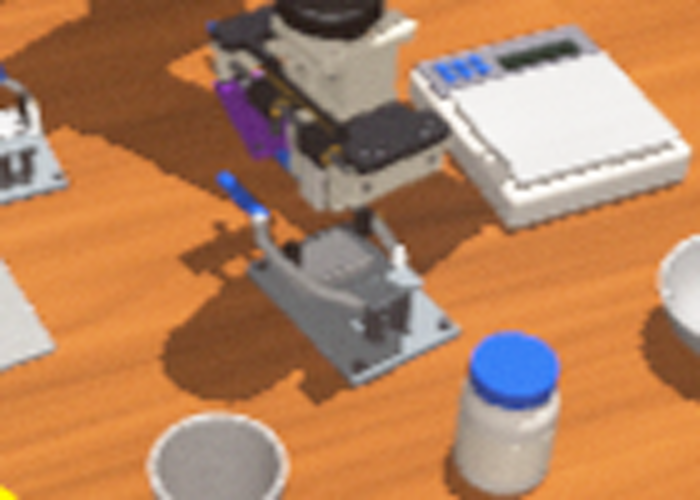

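The scene crop shows the gripper squarely over the nest, with the box hidden behind the near finger. Descending.

Emit:
{"name": "step_arm", "arguments": {
  "increments": [
    {"tx": -1, "ty": 0, "tz": -20, "ax": 0, "ay": 0, "az": 0, "claw": -1},
    {"tx": 0, "ty": 0, "tz": -20, "ax": 0, "ay": 0, "az": 0, "claw": -1},
    {"tx": 0, "ty": 0, "tz": -15, "ax": 0, "ay": 0, "az": 0, "claw": -1},
    {"tx": 0, "ty": 0, "tz": -8, "ax": 0, "ay": 0, "az": 0, "claw": -1},
    {"tx": 0, "ty": 0, "tz": -3, "ax": 0, "ay": 0, "az": 0, "claw": -1},
    {"tx": 0, "ty": 0, "tz": 0, "ax": 0, "ay": 0, "az": 0, "claw": -1},
    {"tx": 0, "ty": 0, "tz": 0, "ax": 0, "ay": 0, "az": 0, "claw": -1}
  ]
}}

```text
time_s: 7.15
tcp_pos: [0.5641, 0.0354, 0.0474]
eef_rot: [-179.9, 0.0, -78.3]
contact_force: [-0.1, -0.3, -0.5]
gripper_width: 0.0259
```

Emit:
{"name": "step_arm", "arguments": {
  "increments": [
    {"tx": 0, "ty": 0, "tz": -0.7, "ax": 0, "ay": 0, "az": 0, "claw": -1},
    {"tx": 0, "ty": 0, "tz": 0, "ax": 0, "ay": 0, "az": 0, "claw": -1},
    {"tx": 0, "ty": 0, "tz": 0, "ax": 0, "ay": 0, "az": 0, "claw": 0.15},
    {"tx": 0, "ty": 0, "tz": 0, "ax": 0, "ay": 0, "az": 0, "claw": 0.15},
    {"tx": 0, "ty": 0, "tz": 0, "ax": 0, "ay": 0, "az": 0, "claw": 0.15},
    {"tx": 0, "ty": 0, "tz": 0, "ax": 0, "ay": 0, "az": 0, "claw": 0.15},
    {"tx": 0, "ty": 0, "tz": 0, "ax": 0, "ay": 0, "az": 0, "claw": 0.15}
  ]
}}

```text
time_s: 7.85
tcp_pos: [0.5635, 0.0351, 0.0458]
eef_rot: [180.0, -0.0, -78.3]
contact_force: [0.6, -0.3, 0.2]
gripper_width: 0.0501
```

Emit:
{"name": "step_arm", "arguments": {
  "increments": [
    {"tx": 0, "ty": 0, "tz": 15, "ax": 0, "ay": 0, "az": 0, "claw": 0.15},
    {"tx": 0, "ty": 0, "tz": 30, "ax": 0, "ay": 0, "az": 0, "claw": 0.15},
    {"tx": 0, "ty": 0, "tz": 35, "ax": 0, "ay": 0, "az": 0, "claw": 1},
    {"tx": -7, "ty": -1, "tz": 30, "ax": 0, "ay": 0, "az": 8.2, "claw": 1},
    {"tx": -7, "ty": -1, "tz": 0, "ax": 0, "ay": 0, "az": 8.2, "claw": 1},
    {"tx": -7, "ty": -1, "tz": 0, "ax": 0, "ay": 0, "az": 8.2, "claw": 1},
    {"tx": -7, "ty": -1, "tz": 0, "ax": 0, "ay": 0, "az": 8.2, "claw": 1},
    {"tx": -7, "ty": -1, "tz": 0, "ax": 0, "ay": 0, "az": 8.2, "claw": 1},
    {"tx": -7, "ty": -1, "tz": 0, "ax": 0, "ay": 0, "az": 8.2, "claw": 1},
    {"tx": -7, "ty": -1, "tz": 0, "ax": 0, "ay": 0, "az": 8.2, "claw": 1},
    {"tx": -7, "ty": -1, "tz": 0, "ax": 0, "ay": 0, "az": 8.2, "claw": 1},
    {"tx": -7, "ty": -1, "tz": 0, "ax": 0, "ay": 0, "az": 8.2, "claw": 1}
  ]
}}

```text
time_s: 9.05
tcp_pos: [0.5001, 0.0261, 0.1559]
eef_rot: [-180.0, 0.0, -4.1]
contact_force: [-0.7, -0.5, 0.3]
gripper_width: 0.0875
```

Emit:
{"name": "step_arm", "arguments": {
  "increments": [
    {"tx": -11, "ty": -1, "tz": 0, "ax": 0, "ay": 0, "az": 8.2, "claw": 1},
    {"tx": 0, "ty": 0, "tz": 0, "ax": 0, "ay": 0, "az": 8, "claw": 1},
    {"tx": 0, "ty": 0, "tz": 0, "ax": 0, "ay": 0, "az": 0, "claw": 1},
    {"tx": 0, "ty": 0, "tz": 0, "ax": 0, "ay": 0, "az": 0, "claw": 1}
  ]
}}

```text
time_s: 9.45
tcp_pos: [0.4896, 0.0252, 0.156]
eef_rot: [-180.0, -0.0, 11.5]
contact_force: [0.1, -0.4, 0.5]
gripper_width: 0.0876
```

```bash
python3 - <<'E'
from h import *
c=cap('wrist','w6');s=r.get_state(); print(s['tcp_pos'],s['eef_rot'],s['joints'],s['time_s'],s['gripper_width'])
P=fcloud(c);im=c['image'].astype(int)
red=(im[...,2]>im[...,1]+50)&(im[...,2]>im[...,0]+50)
N=np.array([.563,.0404]);a=np.radians(11.8);A=np.array([[np.cos(a),np.sin(a)],[-np.sin(a),np.cos(a)]])
L=(P[...,:2]-N)@A.T*1000
near=(abs(L[...,0])<20)&(abs(L[...,1])<32)&(P[...,2]>.053)&(P[...,2]<.065)
white=near&~red&(im.min(-1)>110)
for n,m in (('white',white),('red',near&red)):
    q=L[m]; print(n,len(q),len(q) and (np.median(P[m][:,2]),cv2.minAreaRect(q.astype(np.float32))))
blue=(im[...,0]>im[...,2]+35)&(P[...,2]>.03)&(P[...,2]<.06)&(L[...,0]<-30)&(L[...,0]>-115)&(abs(L[...,1])<50)
for sgn in (1,-1):
    q=L[blue&(L[...,1]*sgn>0)]; print('grip',len(q),len(q) and (cv2.minAreaRect(q.astype(np.float32)),q.min(0),q.max(0)))
E
```

```text
[0.48964877 0.0251667  0.15589421] [-1.79999741e+02 -9.59733545e-03  1.15091154e+01] [ 2.59727270e+01  7.79498242e+00 -2.93462162e+01  2.69266270e-03
 -5.28494435e+01  7.55347625e+01] 9.5 0.08765427540227386
white 1233 (np.float64(0.05764140509966801), ((-1.6683416366577148, 0.9865207672119141), (38.30714416503906, 25.08213996887207), 89.56407165527344))
red 240 (np.float64(0.05780066702534009), ((-1.521932601928711, 17.086942672729492), (25.057058334350586, 6.054075717926025), 0.9754311442375183))
grip 751 (((-76.48067474365234, 27.877164840698242), (58.847373962402344, 10.958114624023438), 0.029203927144408226), array([-105.90527171,   22.40098231]), array([-47.05568652,  33.36857312]))
grip 766 (((-75.97901916503906, -27.7310733795166), (11.15396785736084, 57.70770263671875), 89.94776153564453), array([-104.83326086,  -33.32322959]), array([-47.1229277 , -22.15717108]))
```

View pics/w6.png

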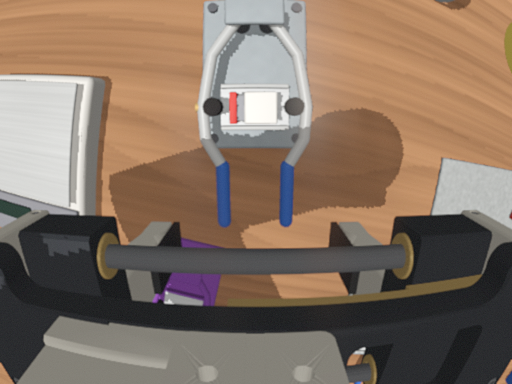

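The box stands in the nest at (255,107) with its lid still open towards the left jaw. The grips lie symmetrically about the press axis. I go down over the grips and then squeeze in small, force-limited steps.

Emit:
{"name": "step_arm", "arguments": {
  "increments": [
    {"tx": 0, "ty": 0, "tz": -35, "ax": 0, "ay": 0, "az": 0.3, "claw": 1},
    {"tx": 0, "ty": 0, "tz": -35, "ax": 0, "ay": 0, "az": 0, "claw": 1},
    {"tx": 0, "ty": 0, "tz": -30, "ax": 0, "ay": 0, "az": 0, "claw": 1},
    {"tx": 0, "ty": 0, "tz": -15, "ax": 0, "ay": 0, "az": 0, "claw": 1},
    {"tx": 0, "ty": 0, "tz": 0, "ax": 0, "ay": 0, "az": 0, "claw": 1},
    {"tx": 0, "ty": 0, "tz": 0, "ax": 0, "ay": 0, "az": 0, "claw": 0.7},
    {"tx": 0, "ty": 0, "tz": 0, "ax": 0, "ay": 0, "az": 0, "claw": 0.6},
    {"tx": 0, "ty": 0, "tz": 0, "ax": 0, "ay": 0, "az": 0, "claw": 0.5},
    {"tx": 0, "ty": 0, "tz": 0, "ax": 0, "ay": 0, "az": 0, "claw": 0.4},
    {"tx": 0, "ty": 0, "tz": 0, "ax": 0, "ay": 0, "az": 0, "claw": 0.35},
    {"tx": 0, "ty": 0, "tz": 0, "ax": 0, "ay": 0, "az": 0, "claw": 0.35},
    {"tx": 0, "ty": 0, "tz": 0, "ax": 0, "ay": 0, "az": 0, "claw": 0.35}
  ],
  "newtons": 8
}}

```text
time_s: 10.7
tcp_pos: [0.4897, 0.0252, 0.0411]
eef_rot: [-180.0, -0.0, 12.0]
contact_force: [-0.1, -0.2, 1.8]
gripper_width: 0.0593
```

Emit:
{"name": "step_arm", "arguments": {
  "increments": [
    {"tx": 0, "ty": 0, "tz": 0, "ax": 0, "ay": 0, "az": 0, "claw": 0.3},
    {"tx": 0, "ty": 0, "tz": 0, "ax": 0, "ay": 0, "az": 0, "claw": 0.25},
    {"tx": 0, "ty": 0, "tz": 0, "ax": 0, "ay": 0, "az": 0, "claw": 0.2},
    {"tx": 0, "ty": 0, "tz": 0, "ax": 0, "ay": 0, "az": 0, "claw": 0.15},
    {"tx": 0, "ty": 0, "tz": 0, "ax": 0, "ay": 0, "az": 0, "claw": 0.1},
    {"tx": 0, "ty": 0, "tz": 0, "ax": 0, "ay": 0, "az": 0, "claw": 0.05},
    {"tx": 0, "ty": 0, "tz": 0, "ax": 0, "ay": 0, "az": 0, "claw": 0.0},
    {"tx": 0, "ty": 0, "tz": 0, "ax": 0, "ay": 0, "az": 0, "claw": 0.0},
    {"tx": 0, "ty": 0, "tz": 0, "ax": 0, "ay": 0, "az": 0, "claw": 0.0}
  ]
}}

```text
time_s: 11.6
tcp_pos: [0.4892, 0.025, 0.0408]
eef_rot: [180.0, 0.0, 12.0]
contact_force: [-1.6, -0.3, 1.6]
gripper_width: 0.0437
```

Emit:
{"name": "step_arm", "arguments": {
  "increments": [
    {"tx": 0, "ty": 0, "tz": 0, "ax": 0, "ay": 0, "az": 0, "claw": -0.03},
    {"tx": 0, "ty": 0, "tz": 0, "ax": 0, "ay": 0, "az": 0, "claw": -0.06},
    {"tx": 0, "ty": 0, "tz": 0, "ax": 0, "ay": 0, "az": 0, "claw": -0.09},
    {"tx": 0, "ty": 0, "tz": 0, "ax": 0, "ay": 0, "az": 0, "claw": -0.12},
    {"tx": 0, "ty": 0, "tz": 0, "ax": 0, "ay": 0, "az": 0, "claw": -0.12},
    {"tx": 0, "ty": 0, "tz": 0, "ax": 0, "ay": 0, "az": 0, "claw": -0.12}
  ]
}}

```text
time_s: 12.2
tcp_pos: [0.4891, 0.0249, 0.0408]
eef_rot: [180.0, 0.0, 12.0]
contact_force: [-4.4, -1.8, 3.9]
gripper_width: 0.0389
```

```bash
cat > look.py <<'E'
from h import *
c=cap('wrist','wl');s=r.get_state(); print(s['tcp_pos'],s['time_s'],s['gripper_width'],s['contact_force'])
P=fcloud(c);im=c['image'].astype(int)
red=(im[...,2]>im[...,1]+50)&(im[...,2]>im[...,0]+50)
N=np.array([.563,.0404]);a=np.radians(11.8);A=np.array([[np.cos(a),np.sin(a)],[-np.sin(a),np.cos(a)]])
L=(P[...,:2]-N)@A.T*1000
near=(abs(L[...,0])<15)&(abs(L[...,1])<30)&(P[...,2]>.053)&(P[...,2]<.065)
white=near&~red&(im.min(-1)>60)
for n,m in (('white',white),('red',near&red)):
    q=L[m]; print(n,len(q),len(q) and (np.percentile(q,1,axis=0),np.percentile(q,99,axis=0),cv2.minAreaRect(q.astype(np.float32))))
E
python3 look.py
```

```text
[0.4891087  0.0249435  0.04077734] 12.25 0.038523836019263236 [-3.17328538 -1.68041972  3.56164263]
white 4598 (array([-14.47725347, -17.40281729]), array([11.05959424, 13.88560068]), ((-1.643599510192871, -0.05220222473144531), (26.150243759155273, 59.378578186035156), 0.8558617234230042))
red 884 (array([-14.1368838,  13.7655552]), array([10.71277978, 19.67004826]), ((-1.8231134414672852, 17.037755966186523), (6.847224235534668, 25.574363708496094), 89.22802734375))
```

Emit:
{"name": "step_arm", "arguments": {
  "increments": [
    {"tx": 0, "ty": 0, "tz": 0, "ax": 0, "ay": 0, "az": 0, "claw": -0.15},
    {"tx": 0, "ty": 0, "tz": 0, "ax": 0, "ay": 0, "az": 0, "claw": -0.18},
    {"tx": 0, "ty": 0, "tz": 0, "ax": 0, "ay": 0, "az": 0, "claw": -0.18},
    {"tx": 0, "ty": 0, "tz": 0, "ax": 0, "ay": 0, "az": 0, "claw": -0.18}
  ],
  "newtons": 10
}}

```text
time_s: 12.65
tcp_pos: [0.4891, 0.0249, 0.0408]
eef_rot: [180.0, 0.0, 12.0]
contact_force: [-5.4, -1.1, 3.5]
gripper_width: 0.0374
```

Emit:
{"name": "step_arm", "arguments": {
  "increments": [
    {"tx": 0, "ty": 0, "tz": 0, "ax": 0, "ay": 0, "az": 0, "claw": -0.2},
    {"tx": 0, "ty": 0, "tz": 0, "ax": 0, "ay": 0, "az": 0, "claw": -0.22},
    {"tx": 0, "ty": 0, "tz": 0, "ax": 0, "ay": 0, "az": 0, "claw": -0.22},
    {"tx": 0, "ty": 0, "tz": 0, "ax": 0, "ay": 0, "az": 0, "claw": -0.22}
  ],
  "newtons": 11
}}

```text
time_s: 13.05
tcp_pos: [0.489, 0.0249, 0.0408]
eef_rot: [180.0, 0.0, 12.0]
contact_force: [-4.7, -2.1, 4.8]
gripper_width: 0.0367
```

Emit:
{"name": "step_arm", "arguments": {
  "increments": [
    {"tx": 0, "ty": 0, "tz": 0, "ax": 0, "ay": 0, "az": 0, "claw": -0.24},
    {"tx": 0, "ty": 0, "tz": 0, "ax": 0, "ay": 0, "az": 0, "claw": -0.24},
    {"tx": 0, "ty": 0, "tz": 0, "ax": 0, "ay": 0, "az": 0, "claw": -0.24}
  ],
  "newtons": 12
}}

```text
time_s: 13.35
tcp_pos: [0.489, 0.0249, 0.0407]
eef_rot: [180.0, 0.0, 12.0]
contact_force: [-5.1, -1.1, 3.8]
gripper_width: 0.0334
```

Emit:
{"name": "step_arm", "arguments": {
  "increments": [
    {"tx": 0, "ty": 0, "tz": 0, "ax": 0, "ay": 0, "az": 0, "claw": -0.26},
    {"tx": 0, "ty": 0, "tz": 0, "ax": 0, "ay": 0, "az": 0, "claw": -0.28},
    {"tx": 0, "ty": 0, "tz": 0, "ax": 0, "ay": 0, "az": 0, "claw": -0.28},
    {"tx": 0, "ty": 0, "tz": 0, "ax": 0, "ay": 0, "az": 0, "claw": -0.28}
  ],
  "newtons": 11.5
}}

```text
time_s: 13.75
tcp_pos: [0.4892, 0.025, 0.0407]
eef_rot: [180.0, 0.0, 12.0]
contact_force: [-4.9, -1.5, 3.2]
gripper_width: 0.0316
```

```bash
python3 look.py
```

```text
[0.48920707 0.02505214 0.04070208] 13.8 0.03169785229992876 [-3.99732653 -1.70833213  1.7384593 ]
white 4052 (array([-14.41447821, -17.25115005]), array([10.97465732, 11.02200483]), ((-1.615199089050293, -0.027536392211914062), (58.328086853027344, 26.172435760498047), 89.07461547851562))
red 851 (array([-13.93084034,  10.83327963]), array([11.199621  , 16.66048109]), ((-1.3422040939331055, 13.857732772827148), (5.891483306884766, 25.384794235229492), 88.48104858398438))
```

Emit:
{"name": "step_arm", "arguments": {
  "increments": [
    {"tx": 0, "ty": 0, "tz": 0, "ax": 0, "ay": 0, "az": 0, "claw": -0.3},
    {"tx": 0, "ty": 0, "tz": 0, "ax": 0, "ay": 0, "az": 0, "claw": -0.32},
    {"tx": 0, "ty": 0, "tz": 0, "ax": 0, "ay": 0, "az": 0, "claw": -0.32},
    {"tx": 0, "ty": 0, "tz": 0, "ax": 0, "ay": 0, "az": 0, "claw": -0.32}
  ]
}}

```text
time_s: 14.2
tcp_pos: [0.4892, 0.025, 0.0407]
eef_rot: [180.0, 0.0, 12.0]
contact_force: [-5.8, -0.6, 1.0]
gripper_width: 0.0298
```

```bash
python3 look.py
```

```text
[0.48916518 0.02500743 0.04072881] 14.25 0.029714720586341208 [-4.41156112 -1.62265731  1.53415089]
white 4053 (array([-14.40319973, -18.08537083]), array([11.01213728, 11.51614727]), ((-1.5895776748657227, 0.24259185791015625), (58.041954040527344, 26.208417892456055), 89.17157745361328))
red 850 (array([-13.97266301,  11.18282219]), array([11.12360417, 17.01108326]), ((-1.2751235961914062, 14.35373592376709), (6.281394958496094, 25.56814956665039), 88.64778900146484))
```

```bash
cat > prof.py <<'E'
from h import *
c=load('wrist');P=fcloud(c);im=c['image']
N=np.array([.563,.0404]);a=np.radians(11.8);A=np.array([[np.cos(a),np.sin(a)],[-np.sin(a),np.cos(a)]])
L=(P[...,:2]-N)@A.T*1000
m=(abs(L[...,0]+1.5)<8)&(abs(L[...,1])<32)
for y in range(-26,28):
    k=m&(abs(L[...,1]-y-.5)<.5)&(P[...,2]>.02)
    if k.sum(): print(y,k.sum(),np.median(im[k],axis=0).astype(int),round(float(np.median(P[k][:,2]))*1000,1),end=' | ')
E
python3 prof.py
```

```text
-26 73 [142 148 152] 51.8 | -25 73 [144 150 154] 51.8 | -24 75 [145 150 155] 51.8 | -23 83 [143 148 152] 51.8 | -22 76 [140 146 151] 51.9 | -21 76 [137 143 146] 51.9 | -20 86 [134 140 144] 51.7 | -19 74 [130 135 139] 51.9 | -18 71 [124 129 132] 51.5 | -17 62 [117 121 125] 51.6 | -16 26 [127 133 135] 52.1 | -15 64 [208 215 217] 57.4 | -14 93 [243 249 252] 58.0 | -13 89 [247 253 255] 57.8 | -12 104 [248 254 255] 57.9 | -11 82 [248 254 255] 57.8 | -10 113 [249 255 255] 58.0 | -9 81 [249 255 255] 57.9 | -8 112 [250 255 255] 57.9 | -7 82 [250 255 255] 57.9 | -6 108 [251 255 255] 57.7 | -5 88 [251 255 255] 58.1 | -4 99 [252 255 255] 57.7 | -3 93 [252 255 255] 57.9 | -2 94 [252 255 255] 57.8 | -1 98 [253 255 255] 57.9 | 0 6986 [125 134 137] 179.7 | 1 113 [253 255 255] 57.9 | 2 75 [254 255 255] 57.8 | 3 114 [254 255 255] 58.0 | 4 77 [254 255 255] 57.8 | 5 114 [255 255 255] 57.9 | 6 76 [255 255 255] 57.8 | 7 115 [255 255 255] 57.9 | 8 77 [255 255 255] 57.8 | 9 109 [255 255 255] 57.8 | 10 82 [233 239 239] 57.5 | 11 98 [ 85  92 206] 57.7 | 12 95 [ 97 104 245] 57.8 | 13 91 [102 109 248] 58.0 | 14 103 [105 111 249] 57.7 | 15 89 [105 111 250] 58.0 | 16 84 [ 95 101 236] 57.6 | 17 22 [ 63  67 187] 52.8 | 18 57 [57 58 60] 52.0 | 19 71 [60 61 65] 51.6 | 20 74 [63 63 69] 51.5 | 21 74 [65 66 72] 51.9 | 22 89 [67 69 77] 51.7 | 23 74 [71 72 81] 51.5 | 24 77 [74 76 85] 51.9 | 25 81 [77 79 90] 51.9 | 26 72 [80 83 94] 51.7 | 27 72 [ 85  88 101] 51.8 |
```

The profile shows white from -15 to 11 mm and red from 11 to 17 mm with no gap, about 32 mm in all: the lid is shut. Releasing.

Emit:
{"name": "step_arm", "arguments": {
  "increments": [
    {"tx": 0, "ty": 0, "tz": 0, "ax": 0, "ay": 0, "az": 0, "claw": 0.0},
    {"tx": 0, "ty": 0, "tz": 0, "ax": 0, "ay": 0, "az": 0, "claw": 0.3},
    {"tx": 0, "ty": 0, "tz": 0, "ax": 0, "ay": 0, "az": 0, "claw": 0.6},
    {"tx": 0, "ty": 0, "tz": 0, "ax": 0, "ay": 0, "az": 0, "claw": 1},
    {"tx": 0, "ty": 0, "tz": 0, "ax": 0, "ay": 0, "az": 0, "claw": 1},
    {"tx": 0, "ty": 0, "tz": 0, "ax": 0, "ay": 0, "az": 0, "claw": 1},
    {"tx": 0, "ty": 0, "tz": 0, "ax": 0, "ay": 0, "az": 0, "claw": 1},
    {"tx": 0, "ty": 0, "tz": 0, "ax": 0, "ay": 0, "az": 0, "claw": 1},
    {"tx": 0, "ty": 0, "tz": 0, "ax": 0, "ay": 0, "az": 0, "claw": 1},
    {"tx": 0, "ty": 0, "tz": 0, "ax": 0, "ay": 0, "az": 0, "claw": 1},
    {"tx": 0, "ty": 0, "tz": 0, "ax": 0, "ay": 0, "az": 0, "claw": 1}
  ]
}}

```text
time_s: 15.35
tcp_pos: [0.4895, 0.0252, 0.0409]
eef_rot: [-180.0, -0.0, 12.0]
contact_force: [0.1, 0.1, 0.3]
gripper_width: 0.0871
```

Emit:
{"name": "step_arm", "arguments": {
  "increments": [
    {"tx": 0, "ty": 0, "tz": 20, "ax": 0, "ay": 0, "az": 0, "claw": 1},
    {"tx": 0, "ty": 0, "tz": 35, "ax": 0, "ay": 0, "az": 0, "claw": 1},
    {"tx": 0, "ty": 0, "tz": 35, "ax": 0, "ay": 0, "az": 0, "claw": 1},
    {"tx": 0, "ty": 0, "tz": 25, "ax": 0, "ay": 0, "az": 0, "claw": 1},
    {"tx": 0, "ty": 0, "tz": 0, "ax": 0, "ay": 0, "az": 0, "claw": 1},
    {"tx": 0, "ty": 0, "tz": 0, "ax": 0, "ay": 0, "az": 0, "claw": 1},
    {"tx": 0, "ty": 0, "tz": 0, "ax": 0, "ay": 0, "az": 0, "claw": 1}
  ]
}}

```text
time_s: 16.05
tcp_pos: [0.4888, 0.0249, 0.155]
eef_rot: [180.0, 0.1, 12.0]
contact_force: [0.0, 0.2, -0.6]
gripper_width: 0.0874
```

```bash
python3 look.py; python3 prof.py | tr '|' '\n' | awk '$1>=-20'; python3 - <<'E'
from h import *
b=cap('top');T=cloud(b)
m=(T[...,2]>.025)&(T[...,2]<.07)&(abs(T[...,0]-.475)<.13)&(abs(T[...,1]-.28)<.12)
q=T[m];print(cv2.minAreaRect((q[:,:2]*1000).astype(np.float32)))
im=load('wrist')['image']; cv2.imwrite('pics/w7.png',im)
E
```

```text
[0.48875863 0.02489643 0.15479696] 16.1 0.08737857994385928 [ 0.71317237 -0.96390666 -0.92548352]
white 1094 (array([-14.26982684, -14.94083418]), array([11.25262619, 11.01640317]), ((-1.512857437133789, -5.731670379638672), (44.78010940551758, 25.73741912841797), 89.9822769165039))
red 223 (array([-13.50297887,  11.03003288]), array([11.14496924, 16.58317274]), ((-1.1774187088012695, 14.071925163269043), (5.588574409484863, 24.79338836669922), 87.95221710205078))
 -20 8 [157 157 157] 20.7 
 -19 11 [156 158 157] 20.3 
 -16 6 [168 173 174] 56.3 
 -15 34 [214 221 223] 57.6 
 -14 20 [241 247 250] 58.0 
 -13 21 [245 251 253] 57.8 
 -12 24 [244 250 253] 57.7 
 -11 37 [244 250 253] 58.2 
 -10 20 [245 251 254] 58.0 
 -9 20 [245 251 254] 57.9 
 -8 38 [245 251 254] 57.8 
 -7 25 [246 252 254] 58.0 
 -6 20 [246 252 255] 57.8 
 -5 21 [246 252 255] 57.7 
 -4 41 [247 253 255] 57.8 
 -3 21 [247 253 255] 58.1 
 -2 20 [247 253 255] 58.1 
 -1 27 [248 254 255] 57.9 
 0 6855 [120 129 132] 293.9 
 1 20 [248 254 255] 57.8 
 2 20 [248 254 255] 57.6 
 3 40 [249 254 255] 58.0 
 4 20 [249 255 255] 58.0 
 5 20 [249 255 255] 57.8 
 6 20 [249 255 255] 58.1 
 7 40 [250 255 255] 57.8 
 8 19 [250 255 255] 58.2 
 9 20 [248 254 254] 57.6 
 10 33 [228 234 233] 57.7 
 11 27 [107 113 225] 57.5 
 12 20 [ 87  93 239] 58.0 
 13 20 [ 96 103 242] 57.6 
 14 39 [ 99 107 244] 57.9 
 15 21 [100 107 243] 57.7 
 16 20 [163 165 230] 57.7 
 19 8 [230 231 234] 20.5 
 20 6 [240 241 238] 20.2 
 21 7 [221 222 220] 20.4 
 22 7 [185 186 185] 20.4 
 23 8 [163 164 163] 20.6 
 24 10 [158 159 158] 20.5 
 25 13 [160 161 160] 20.2 
 26 6 [157 159 158] 20.1 
 27 23 [81 81 82] 35.5 
((473.9718017578125, 322.92572021484375), (91.74462890625, 188.52537536621094), 89.4134521484375)
```

View pics/w7.png

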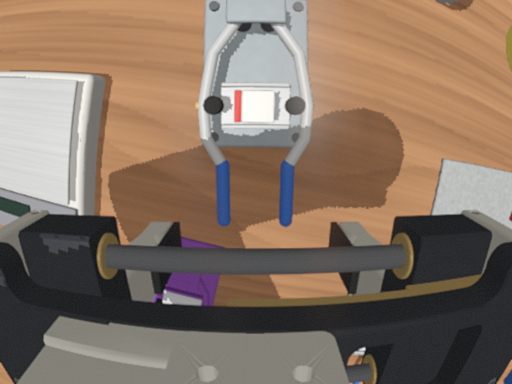

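The lid is shut, the handles are open, and the box stands in the nest at (257,107). Now the pick-up.

Emit:
{"name": "step_arm", "arguments": {
  "increments": [
    {"tx": 7, "ty": 1, "tz": 0, "ax": 0, "ay": 0, "az": -8.2, "claw": 1},
    {"tx": 7, "ty": 1, "tz": 0, "ax": 0, "ay": 0, "az": -8.2, "claw": 0.3},
    {"tx": 7, "ty": 1, "tz": 0, "ax": 0, "ay": 0, "az": -8.2, "claw": 0.3},
    {"tx": 7, "ty": 1, "tz": 0, "ax": 0, "ay": 0, "az": -8.2, "claw": 0.3},
    {"tx": 7, "ty": 1, "tz": 0, "ax": 0, "ay": 0, "az": -8.2, "claw": 0.3},
    {"tx": 7, "ty": 1, "tz": 0, "ax": 0, "ay": 0, "az": -8.2, "claw": 0.3},
    {"tx": 7, "ty": 1, "tz": 0, "ax": 0, "ay": 0, "az": -8.2, "claw": 0.3},
    {"tx": 7, "ty": 1, "tz": 0, "ax": 0, "ay": 0, "az": -8.2, "claw": 0.3},
    {"tx": 7, "ty": 1, "tz": 0, "ax": 0, "ay": 0, "az": -8.2, "claw": 0.3},
    {"tx": 7, "ty": 2, "tz": 0, "ax": 0, "ay": 0, "az": -8.2, "claw": 0.3},
    {"tx": 3, "ty": 2, "tz": 0, "ax": 0, "ay": 0, "az": -8.2, "claw": 0.3},
    {"tx": 0, "ty": 0, "tz": 0, "ax": 0, "ay": 0, "az": 0, "claw": 0.3}
  ]
}}

```text
time_s: 17.35
tcp_pos: [0.5624, 0.0381, 0.1546]
eef_rot: [179.9, -0.0, -78.3]
contact_force: [-0.9, 0.5, 0.4]
gripper_width: 0.0569
```

Emit:
{"name": "step_arm", "arguments": {
  "increments": [
    {"tx": 0, "ty": 0, "tz": 0, "ax": 0, "ay": 0, "az": 0, "claw": 0.3},
    {"tx": 0, "ty": 0, "tz": 0, "ax": 0, "ay": 0, "az": 0, "claw": 0.3}
  ]
}}

```text
time_s: 17.55
tcp_pos: [0.5621, 0.038, 0.1554]
eef_rot: [180.0, -0.0, -78.0]
contact_force: [-0.8, -0.5, 0.6]
gripper_width: 0.0569
```

Emit:
{"name": "step_arm", "arguments": {
  "increments": [
    {"tx": 0, "ty": 0, "tz": -35, "ax": 0, "ay": 0, "az": 0, "claw": 0.3},
    {"tx": 0, "ty": 0, "tz": -35, "ax": 0, "ay": 0, "az": 0, "claw": 0.3},
    {"tx": 0, "ty": 0, "tz": -25, "ax": 0, "ay": 0, "az": 0, "claw": 0.3},
    {"tx": 0, "ty": 0, "tz": -14, "ax": 0, "ay": 0, "az": 0, "claw": 0.3},
    {"tx": 0, "ty": 0, "tz": 0, "ax": 0, "ay": 0, "az": 0, "claw": 0.3},
    {"tx": 0, "ty": 0, "tz": 0, "ax": 0, "ay": 0, "az": 0, "claw": 0.3},
    {"tx": 0, "ty": 0, "tz": 0, "ax": 0, "ay": 0, "az": 0, "claw": -1},
    {"tx": 0, "ty": 0, "tz": 0, "ax": 0, "ay": 0, "az": 0, "claw": -1},
    {"tx": 0, "ty": 0, "tz": 0, "ax": 0, "ay": 0, "az": 0, "claw": -1},
    {"tx": 0, "ty": 0, "tz": 0, "ax": 0, "ay": 0, "az": 0, "claw": -1},
    {"tx": 0, "ty": 0, "tz": 0, "ax": 0, "ay": 0, "az": 0, "claw": -1},
    {"tx": 0, "ty": 0, "tz": 0, "ax": 0, "ay": 0, "az": 0, "claw": -1}
  ],
  "newtons": 10
}}

```text
time_s: 18.75
tcp_pos: [0.5627, 0.0382, 0.0473]
eef_rot: [-180.0, 0.0, -78.2]
contact_force: [-1.1, -0.1, 4.4]
gripper_width: 0.0262
```

Emit:
{"name": "step_arm", "arguments": {
  "increments": [
    {"tx": 0, "ty": 0, "tz": 0, "ax": 0, "ay": 0, "az": 0, "claw": -1},
    {"tx": 0, "ty": 0, "tz": 15, "ax": 0, "ay": 0, "az": 0, "claw": -1},
    {"tx": 0, "ty": 0, "tz": 30, "ax": 0, "ay": 0, "az": 0, "claw": -1},
    {"tx": 0, "ty": 0, "tz": 35, "ax": 0, "ay": 0, "az": 0, "claw": -1},
    {"tx": 0, "ty": 0, "tz": 30, "ax": 0, "ay": 0, "az": 0, "claw": -1},
    {"tx": -10, "ty": 35, "tz": 0, "ax": 0, "ay": 0, "az": 0, "claw": -1},
    {"tx": -12, "ty": 40, "tz": 0, "ax": 0, "ay": 0, "az": 0, "claw": -1},
    {"tx": -12, "ty": 40, "tz": 0, "ax": 0, "ay": 0, "az": 0, "claw": -1},
    {"tx": -12, "ty": 40, "tz": 0, "ax": 0, "ay": 0, "az": 0, "claw": -1},
    {"tx": -14, "ty": 43, "tz": 0, "ax": 0, "ay": 0, "az": 0, "claw": -1},
    {"tx": -14, "ty": 44, "tz": 0, "ax": 0, "ay": 0, "az": 0, "claw": -1},
    {"tx": 0, "ty": 0, "tz": 0, "ax": 0, "ay": 0, "az": 0, "claw": -1}
  ]
}}

```text
time_s: 19.95
tcp_pos: [0.4873, 0.2845, 0.1565]
eef_rot: [-180.0, 0.0, -77.9]
contact_force: [0.0, -0.7, -1.4]
gripper_width: 0.0259
```

```bash
python3 - <<'E'
from h import *
s=r.get_state(); print(s['tcp_pos'],s['eef_rot'],s['gripper_width'],s['time_s'])
a=cap('scene');cv2.imwrite('pics/s8.png',cv2.resize(a['image'][110:230,230:390],(800,600),interpolation=cv2.INTER_CUBIC))
# pan from first look colours: depth of pan ~46mm in scene
P=cloud(a);m=(P[...,2]>.043)&(P[...,2]<.05)&(abs(P[...,0]-.48)<.13)&(abs(P[...,1]-.28)<.12)
q=P[m];print(len(q),q.min(0),q.max(0),cv2.minAreaRect((q[:,:2]*1000).astype(np.float32)))
E
```

```text
[0.4872634  0.28451193 0.15654205] [-1.79976022e+02  3.59690996e-02 -7.79234687e+01] 0.025877039723520148 19.95
648 [0.38883203 0.20483111 0.04300926] [0.56385792 0.36360654 0.04999825] ((476.1445007324219, 284.5958557128906), (178.13174438476562, 154.4375), 3.04225492477417)
```

View pics/s8.png

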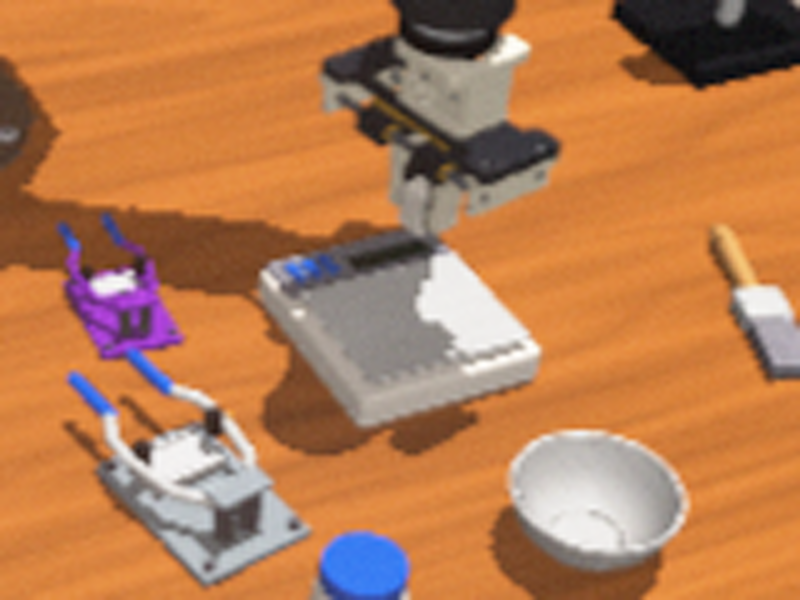

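The scene crop shows the box held above the scale. The pan's corners are near (360,385), (525,340), (285,285) and (430,245), and the press is open and empty.

```bash
python3 - <<'E'
from h import *
a=load('scene')
for u,v in [(360,385),(525,340),(285,285),(430,245),(400,314)]: print(onplane(a,u/5+230,v/5+110,.046).round(3))
E
```

```text
[0.564 0.201 0.046]
[0.564 0.353 0.046]
[0.426 0.202 0.046]
[0.421 0.345 0.046]
[0.496 0.274 0.046]
```

Emit:
{"name": "step_arm", "arguments": {
  "increments": [
    {"tx": 3, "ty": -3, "tz": -25, "ax": 0, "ay": 0, "az": 0, "claw": -1},
    {"tx": 3, "ty": -3, "tz": -25, "ax": 0, "ay": 0, "az": 0, "claw": -1},
    {"tx": 0, "ty": 0, "tz": -20, "ax": 0, "ay": 0, "az": 0, "claw": -1},
    {"tx": 0, "ty": 0, "tz": -8, "ax": 0, "ay": 0, "az": 0, "claw": -1},
    {"tx": 0, "ty": 0, "tz": -4, "ax": 0, "ay": 0, "az": 0, "claw": -1},
    {"tx": 0, "ty": 0, "tz": 0, "ax": 0, "ay": 0, "az": 0, "claw": -1},
    {"tx": 0, "ty": 0, "tz": 0, "ax": 0, "ay": 0, "az": 0, "claw": -1}
  ]
}}

```text
time_s: 20.7
tcp_pos: [0.495, 0.2744, 0.0758]
eef_rot: [-179.9, 0.0, -78.2]
contact_force: [-0.6, -1.4, -1.1]
gripper_width: 0.0263
```

Emit:
{"name": "step_arm", "arguments": {
  "increments": [
    {"tx": 0, "ty": 0, "tz": -1, "ax": 0, "ay": 0, "az": 0, "claw": -1},
    {"tx": 0, "ty": 0, "tz": -1, "ax": 0, "ay": 0, "az": 0, "claw": -1},
    {"tx": 0, "ty": 0, "tz": 0, "ax": 0, "ay": 0, "az": 0, "claw": -1},
    {"tx": 0, "ty": 0, "tz": 0, "ax": 0, "ay": 0, "az": 0, "claw": -1}
  ]
}}

```text
time_s: 21.1
tcp_pos: [0.4946, 0.2744, 0.0733]
eef_rot: [-180.0, 0.0, -78.2]
contact_force: [-0.4, 0.3, 1.4]
gripper_width: 0.0258
```

Emit:
{"name": "step_arm", "arguments": {
  "increments": [
    {"tx": 0, "ty": 0, "tz": -0.5, "ax": 0, "ay": 0, "az": 0, "claw": -1},
    {"tx": 0, "ty": 0, "tz": 0, "ax": 0, "ay": 0, "az": 0, "claw": -1},
    {"tx": 0, "ty": 0, "tz": 0, "ax": 0, "ay": 0, "az": 0, "claw": 0.3},
    {"tx": 0, "ty": 0, "tz": 0, "ax": 0, "ay": 0, "az": 0, "claw": 0.3},
    {"tx": 0, "ty": 0, "tz": 0, "ax": 0, "ay": 0, "az": 0, "claw": 0.3},
    {"tx": 0, "ty": 0, "tz": 0, "ax": 0, "ay": 0, "az": 0, "claw": 0.3},
    {"tx": 0, "ty": 0, "tz": 0, "ax": 0, "ay": 0, "az": 0, "claw": 0.3},
    {"tx": 0, "ty": 0, "tz": 20, "ax": 0, "ay": 0, "az": 0, "claw": 0.3},
    {"tx": 0, "ty": 0, "tz": 40, "ax": 0, "ay": 0, "az": 0, "claw": 0.3},
    {"tx": 0, "ty": 0, "tz": 40, "ax": 0, "ay": 0, "az": 0, "claw": 0.3},
    {"tx": 0, "ty": 30, "tz": 20, "ax": 0, "ay": 0, "az": 0, "claw": 0.3},
    {"tx": 0, "ty": 40, "tz": 0, "ax": 0, "ay": 0, "az": 0, "claw": 0.3}
  ]
}}

```text
time_s: 22.3
tcp_pos: [0.496, 0.3451, 0.197]
eef_rot: [-179.7, 0.2, -78.3]
contact_force: [1.1, 0.8, 0.4]
gripper_width: 0.0569
```

Emit:
{"name": "step_arm", "arguments": {
  "increments": [
    {"tx": 0, "ty": 40, "tz": 0, "ax": 0, "ay": 0, "az": 0, "claw": 0.3},
    {"tx": 0, "ty": 30, "tz": 0, "ax": 0, "ay": 0, "az": 0, "claw": 0.3},
    {"tx": 0, "ty": 0, "tz": 0, "ax": 0, "ay": 0, "az": 0, "claw": 0.3},
    {"tx": 0, "ty": 0, "tz": 0, "ax": 0, "ay": 0, "az": 0, "claw": 0.3}
  ]
}}

```text
time_s: 22.7
tcp_pos: [0.494, 0.4145, 0.1916]
eef_rot: [179.9, -0.0, -78.1]
contact_force: [-0.2, -0.3, -0.4]
gripper_width: 0.0566
```

```bash
python3 - <<'E'
from h import *
c=cap('wrist','w9');P=fcloud(c);im=c['image'].astype(int)
m=(np.hypot(P[...,0]-.495,P[...,1]-.274)<.04)&(P[...,2]>.075)&(P[...,2]<.095)
q=P[m];print(len(q),np.median(q[:,2]),cv2.minAreaRect((q[:,:2]*1000).astype(np.float32)))
E
```

```text
1176 0.08371618389048188 ((492.828857421875, 277.39105224609375), (26.1607608795166, 32.07898712158203), 11.978202819824219)
```

View pics/w9.png

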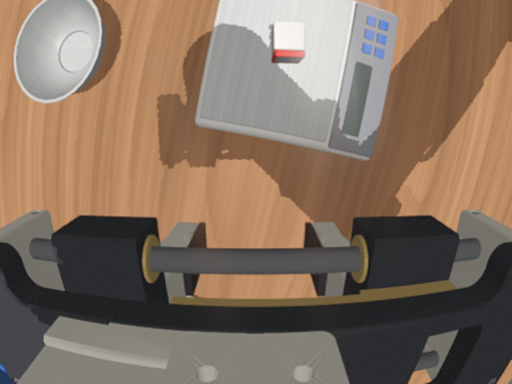

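The box stands on the pan at (289,42), shut (26.2 x 32.1 mm from above), with its top at 84 mm. That is upright and near the pan's middle. Handing in.

```bash
python3 -c "
from plant import r
r.close_job(); print(r.get_state()['time_s'])"
```

```text
the job is handed in; nothing more can be done
the job is handed in; nothing more can be done
```

The open box is shut and standing on the scale's pan, and the job is handed in; the arm's clock last read 22.7 s. I set the box in the nest of the large grey pliers and squeezed the grips, raising the force limit from 8 to 12 N. It stalled at 10–11 N and gave way at 12 N. The handles then sprung open, and I moved the box to the scale.

**Last checks:**
- **Box:** it measured 26.2 x 32.1 mm from above, so the lid is shut. Its top is at 84 mm, so it is upright on the pan, within about 5 mm of my estimate of the pan's middle.
- **Pliers and gripper:** the handles looked open and the gripper was well clear.
- **Disagreement:** one quick edge reading during the squeeze gave about 35 mm for the box. A finer profile then showed no gap and about 32 mm, and the later views agreed with that.
- **Not measured:** the handle angles, and whether the other objects stayed put, were judged only from the pictures. I saw no sign of contact with anything else.

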